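# Bench-test rebuilt clutch slave cylinders and scrap the one that binds

### The job

Three rebuilt clutch slave cylinders stand in the drilled wooden block; press the push-rod of each one down through its stroke. A cylinder that runs evenly, even if rather stiffly, all the way stays standing in the block with its push-rod fully home; if the resistance climbs part-way, stop at once without forcing it, leave that push-rod where it stopped and put that cylinder in the small wooden box. Do not disturb the other things on the bench.

Things in the scene. Friction and masses are not known exactly. Their poses are not given: they have to be found in the camera images.
- test_block: Hardwood block fixed to the bench, 78 x 240 x 40 mm high. Origin: centre of its underside, on the bench top; y axis along its length, x across. Three round pockets 28 mm deep (floor 12 mm above the bench) lie on its long axis at y = -80, 0 and +80 mm; a cylinder stands upright in each with 1.5 mm play all round. Cylinders a, b and c may stand in any order.
- scrap_box: Small open wooden box without lid, fixed to the bench, 75 x 140 x 42 mm high; walls 7 mm, floor 5 mm, so 61 x 126 mm inside. Origin at the centre of its underside, on the bench; y axis along its length.
- cylinder_a_mid (a point): Centre of the barrel of one clutch slave cylinder (all three look alike), on its axis, half-way up; z axis along the push-rod. Aluminium barrel 34 mm in diameter, 80 mm high, about 0.35 kg; in the block 52 mm of it stand above the wood. A 12 mm port boss with a brass nipple sticks out sideways towards +y, 46 mm above the underside, reaching 34 mm from the axis.
- pushrod_a: Push-rod of that cylinder. Origin: centre of the flat top of its head (26 mm across, 6 mm thick), where it is pressed; 42 mm above the barrel when out, 8 mm when home (100 mm above the bench in the block), a firm rubber stop. Drags evenly with 4 to 9 N, stays where left. If it binds, resistance climbs 4 N per mm from a point at least 14 mm short of home. Over 40 N damages it.
- stroke_a (a joint): How far push-rod a is pressed in: 0 fully out, 0.034 m fully home. At the start 0 to 5 mm.
- cylinder_b_mid (a point): Centre of the barrel of one clutch slave cylinder (all three look alike), on its axis, half-way up; z axis along the push-rod. Aluminium barrel 34 mm in diameter, 80 mm high, about 0.35 kg; in the block 52 mm of it stand above the wood. A 12 mm port boss with a brass nipple sticks out sideways towards +y, 46 mm above the underside, reaching 34 mm from the axis.
- pushrod_b: Push-rod of that cylinder. Origin: centre of the flat top of its head (26 mm across, 6 mm thick), where it is pressed; 42 mm above the barrel when out, 8 mm when home (100 mm above the bench in the block), a firm rubber stop. Drags evenly with 4 to 9 N, stays where left. If it binds, resistance climbs 4 N per mm from a point at least 14 mm short of home. Over 40 N damages it.
- stroke_b (a joint): How far push-rod b is pressed in: 0 fully out, 0.034 m fully home. At the start 0 to 5 mm.
- cylinder_c_mid (a point): Centre of the barrel of one clutch slave cylinder (all three look alike), on its axis, half-way up; z axis along the push-rod. Aluminium barrel 34 mm in diameter, 80 mm high, about 0.35 kg; in the block 52 mm of it stand above the wood. A 12 mm port boss with a brass nipple sticks out sideways towards +y, 46 mm above the underside, reaching 34 mm from the axis.
- pushrod_c: Push-rod of that cylinder. Origin: centre of the flat top of its head (26 mm across, 6 mm thick), where it is pressed; 42 mm above the barrel when out, 8 mm when home (100 mm above the bench in the block), a firm rubber stop. Drags evenly with 4 to 9 N, stays where left. If it binds, resistance climbs 4 N per mm from a point at least 14 mm short of home. Over 40 N damages it.
- stroke_c (a joint): How far push-rod c is pressed in: 0 fully out, 0.034 m fully home. At the start 0 to 5 mm.
- pliers: Bystander: combination pliers lying flat near the front edge of the bench, 188 x 51 x 14 mm.
- pencil: Bystander: carpenter's pencil near the front edge, 185 mm long, 8 mm thick.
- masking_roll: Bystander: roll of masking tape lying flat at the right, 98 mm across, 25 mm high.
- tape_measure: Bystander: tape measure lying on its side behind the work, 68 x 80 x 38 mm.
- glue_bottle: Bystander: glue bottle with a nozzle, standing behind the work, 55 mm across, 210 mm high.
- torch: Bystander: torch lying at the left, 137 mm long, 36 mm thick.
- brush: Bystander: flat paint brush lying behind the wooden box, 225 x 50 x 17 mm.

How it is judged (in metres and radians):
At the end, for the whole second after the job is handed in: Two cylinders stand upright (0.12 rad) on the pocket floors of the block with push-rods home to within 2.8 mm; the binding one is in the wooden box, centre of its barrel inside the walls and below 70 mm, its push-rod pressed in at least 8 mm but not past 28 mm (((value of joint stroke_a between 0.008 and 0.028 m and x of cylinder_a_mid in the frame of scrap_box between -0.034 and 0.034 m and y of cylinder_a_mid in the frame of scrap_box between -0.066 and 0.066 m and z of cylinder_a_mid in the frame of scrap_box between 0.005 and 0.07 m and value of joint each of stroke_b, stroke_c above 0.0312 m and z of cylinder_b_mid in the frame of test_block between 0.047 and 0.057 m and angle between each of cylinder_b_mid, cylinder_c_mid's own z axis and vertical below 0.12 rad and horizontal distance between each of cylinder_b_mid, cylinder_c_mid and test_block below 0.09 m and z of cylinder_c_mid in the frame of test_block between 0.047 and 0.057 m) or (value of joint stroke_b between 0.008 and 0.028 m and x of cylinder_b_mid in the frame of scrap_box between -0.034 and 0.034 m and y of cylinder_b_mid in the frame of scrap_box between -0.066 and 0.066 m and z of cylinder_b_mid in the frame of scrap_box between 0.005 and 0.07 m and value of joint each of stroke_a, stroke_c above 0.0312 m and z of cylinder_a_mid in the frame of test_block between 0.047 and 0.057 m and angle between each of cylinder_a_mid, cylinder_c_mid's own z axis and vertical below 0.12 rad and horizontal distance between each of cylinder_a_mid, cylinder_c_mid and test_block below 0.09 m and z of cylinder_c_mid in the frame of test_block between 0.047 and 0.057 m) or (value of joint stroke_c between 0.008 and 0.028 m and x of cylinder_c_mid in the frame of scrap_box between -0.034 and 0.034 m and y of cylinder_c_mid in the frame of scrap_box between -0.066 and 0.066 m and z of cylinder_c_mid in the frame of scrap_box between 0.005 and 0.07 m and value of joint each of stroke_a, stroke_b above 0.0312 m and z of cylinder_a_mid in the frame of test_block between 0.047 and 0.057 m and angle between each of cylinder_a_mid, cylinder_b_mid's own z axis and vertical below 0.12 rad and horizontal distance between each of cylinder_a_mid, cylinder_b_mid and test_block below 0.09 m and z of cylinder_b_mid in the frame of test_block between 0.047 and 0.057 m))); the robot touches nothing.
It fails at once if a push-rod is pressed with more than 40 N (contact force between any of pushrod_a, pushrod_b, pushrod_c and the fingers above 40 N or contact force between any of pushrod_a, pushrod_b, pushrod_c and the arm above 40 N).
It fails at once if a bystander is shifted by more than 30 mm (distance of any of pliers, pencil, masking_roll, tape_measure, glue_bottle, torch, brush from where it was at the start of the episode above 0.03 m).
It also fails if it takes over 54 s, if anything falls off the work surface, if the arm or the gripper's body presses on something with over 40 N, if the wrist force passes 120 N, or if a joint passes its speed limit or range.

### The arm

A 6-joint arm with a two-finger parallel gripper is mounted at the origin on a cart in front of the work surface, level with it; the furniture and walls round the work are solid. World frame = base frame: x ahead of the robot, y to its left, z up, the work surface at z = 0. Lengths are in mm, angles in degrees, forces in N, time in s.
With the tool pointing down it reaches from about 350 to 850 mm from the base axis. Payload 8.1 kg.
Tool frame: the origin (TCP) lies midway between the tips of the shut fingers; the grasp point (between the pads) lies 19 mm behind it; x points along the fingers, z is the direction in which the jaws open and shut, and the axes are right-handed (so a half turn about x gives the same grasp; the last joint's range is limited). The gripper opens to 85 mm and grips with 20 to 120 N. Pads are 22 mm wide; open, the fingers measure 114 mm over their backs; the gripper's body (76 mm by 85 mm) begins 54 mm behind the grasp point. The pads swing forward as they close: fully open they stand 13 mm farther back than shut.
Start: joints at [68.617, 7.471, 85.268, -0, 87.261, -4.893], TCP at [170.284, 575.333, 231.292] pointing down, gripper open.
Joint ranges: [-169.43, 169.43], [-51.17, 129.36], [1.28, 143.12], [-76.62, 256.62], [0, 156.53], [-152.29, 152.29]. Speed limits (degrees/s): [136.94, 136.94, 159.86, 180, 180, 180].

### API

Orientations are given as [roll, pitch, yaw] about the fixed x, y, z axes, in that order (R = Rz(yaw) Ry(pitch) Rx(roll)).
In Python, from bench import r gives the robot as it stands. The module is installed in compiled form; this text tells all that it offers.
- The arm moves only by the tool servo_tool, never from a script. Its argument "commands" is a list that holds one entry, the list of rows, each a list of 7 numbers: the closure in counts, from 0 (fully open) to 255 (shut), then the shift along the tool's x, y, z in cm, then the turn, a rotation vector about the tool's x, y, z in degrees. A call has 1 to 8 rows; each row is the pose to reach, as a shift and turn from the pose commanded when the call began, along the tool's axes at that moment; what a row does not reach only later rows make up. A row lasts 1/10 s, in which the tool goes at most 50 mm and 8.59 degrees, less where a joint would pass 70% of its speed; a pose out of reach is approached as far as the arm can. A call with a gripper value outside its range is refused whole. The fingers move at their own pace and stop on an object; "force" is the grip in N (left out, the last holds). Time passes only in rows, so rows that repeat a pose let the fingers close. It gives the time, the measured TCP pose, the force and the opening at its end, in the units of the state.
- r.sense(): the state, without advancing time (a new reading comes with each control period).
- r.snapshot(name): name is "scene" or "top"; returns (picture, depth): 400x640x3 uint8, red, green, blue; 400x640 float32, mm along the optical axis (not along the pixel's ray), 0 where there is no reading.
- r.calibration(name): a dict with "fx", "fy", "cx", "cy" (pixels), "dist" ([k1, k2, p1, p2, k3] as OpenCV has them; the pictures are not rectified), "pose" (4x4, takes a point from camera to world coordinates). Camera axes: x right, y down, z forward; pixel columns grow to the right and rows downward; lengths in mm; the calibration is good to about 2 mm. A picture is of the moment at which its call begins. calibration takes no time and is no camera call.
- r.hand_in(): hands the job in, once; it reports no verdict.
The state is a dict: "time": time; "joint_pos": joint angles; "qd": joint speeds; "joint_efforts": joint torques, N m; "tool_pos": TCP position; "tcp_rot": TCP orientation; "ft_force": force on the tool from outside, world axes, zero at the start; "wrist_torque": the same for the moment, N m; "finger_gap": finger opening in mm.
Only numpy, scipy, OpenCV 4.12 (cv2) and the standard library are available. Lean on these libraries where they do the work, as an engineer would, in place of code of your own. Each camera call takes 0.05 s, during which the arm holds its last target.

## Working session

There is one attempt and no reset: what is moved stays moved. The work goes in short steps, Python scripts to look and compute and a tool call to move; the robot and the scene stay as the last step left them, time stands still between calls to the robot, and variables do not carry over. Pictures are saved under pics/ and viewed, and the job is handed in when it is done.

Besides the shell and the picture viewer there is one more tool, called after "Request:" by a JSON object that holds its "api" and its "payload". servo_tool: Moves the arm, as the interface text tells. Its arguments: {"type":"object","properties":{"commands":{"type":"array","items":{"type":"array","items":{"type":"array","items":{"type":"number"}}}},"force":{"type":"number"}},"required":["commands"]}

```bash
mkdir -p pics
python3 - <<'E'
from bench import r
import cv2,numpy as np
for n in("scene","top"):
    p,d=r.snapshot(n); cv2.imwrite(f"pics/{n}0.png",p[:,:,::-1]); np.save(f"{n}0.npy",d)
    c=r.calibration(n); print(n,c)
print(r.sense())
E
```

```text
scene {'fx': 385.80514757784044, 'fy': 385.80514757784044, 'cx': 326.69091497281113, 'cy': 203.72196797695676, 'dist': array([-0.00751512,  0.        ,  0.        ,  0.        ,  0.        ]), 'pose': array([[ 7.05180394e-01, -5.21816499e-01,  4.80029325e-01,
        -4.84416381e+01],
       [-7.08946236e-01, -5.08647697e-01,  4.88541456e-01,
        -7.17785445e+02],
       [-1.07631812e-02, -6.84824840e-01, -7.28628227e-01,
         1.01934841e+03],
       [ 0.00000000e+00,  0.00000000e+00,  0.00000000e+00,
         1.00000000e+00]])}
top {'fx': 479.81066707666236, 'fy': 479.81066707666236, 'cx': 312.447900044989, 'cy': 187.0781047687837, 'dist': array([-0.13466579,  0.        ,  0.        ,  0.        ,  0.        ]), 'pose': array([[ 3.39811535e-01, -7.33555676e-01,  5.88578110e-01,
        -5.41876844e+02],
       [-9.40422157e-01, -2.57311289e-01,  2.22254511e-01,
        -4.97940544e+02],
       [-1.15882658e-02, -6.29036542e-01, -7.77289355e-01,
         1.57283008e+03],
       [ 0.00000000e+00,  0.00000000e+00,  0.00000000e+00,
         1.00000000e+00]])}
{'time': 0.1, 'joint_pos': array([ 6.86176090e+01,  7.50948486e+00,  8.53219724e+01,  4.39993705e-04,
        8.72614566e+01, -4.88927104e+00]), 'qd': array([-0.04584047, -0.14827724, -0.18553346, -0.04361272,  0.00205834,
       -0.0679667 ]), 'joint_efforts': array([ 1.73166114e-03, -5.70950675e+01, -5.01941192e+01, -3.58137856e-05,
        8.21266731e-03,  7.93932653e-07]), 'tool_pos': array([170.10166754, 574.88043037, 230.37306999]), 'tcp_rot': array([ 174.83973795,   89.90708507, -111.65340335]), 'ft_force': array([-0.78487975, -0.08077394, -0.03405099]), 'wrist_torque': array([-0.03055397,  0.03631158,  0.00485817]), 'finger_gap': 85.36124832037669}
```

View pics/scene0.png

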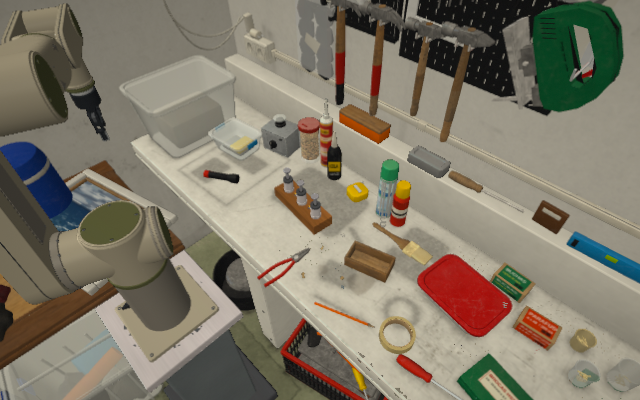

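View pics/top0.png

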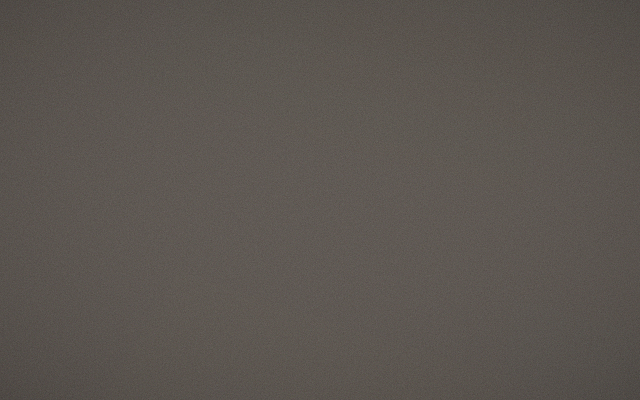

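The top view is a uniform grey (covered or useless), so I'm left with the scene view. It shows the block with three cylinders around (303,205), the box around (370,260) and the gripper at the upper left. Next I'll measure from its depth.

```bash
cat > h.py <<'E'
import cv2,numpy as np
from bench import r
c=r.calibration("scene"); K=np.array([[c['fx'],0,c['cx']],[0,c['fy'],c['cy']],[0,0,1]]); D=np.array(c['dist']); P=c['pose']
def cloud(d):
    h,w=d.shape; u,v=np.meshgrid(np.arange(w),np.arange(h))
    n=cv2.undistortPoints(np.stack([u,v],-1).reshape(-1,1,2).astype(float),K,D).reshape(h,w,2)
    X=np.dstack([n[...,0]*d,n[...,1]*d,d]); X=X@P[:3,:3].T+P[:3,3]; X[d<=0]=np.nan; return X
def proj(pts):
    Ti=np.linalg.inv(P); rv=cv2.Rodrigues(Ti[:3,:3])[0]
    return cv2.projectPoints(np.asarray(pts,float).reshape(-1,1,3),rv,Ti[:3,3],K,D)[0].reshape(-1,2)
E
python3 - <<'E'
from h import *
d=np.load("scene0.npy"); X=cloud(d)
im=cv2.imread("pics/scene0.png")
cr=im[155:290,240:440]; cv2.imwrite("pics/crop0.png",cv2.resize(cr,(800,540),interpolation=cv2.INTER_CUBIC))
t=np.load("top0.npy"); print("top depth",np.percentile(t,[0,50,100]))
# bench plane check
print("bench z",[X[v,u].round(1) for u,v in((250,215),(330,290),(400,295))])
for (u,v) in((287,174),(302,187),(315,200),(290,205),(330,225)): print(u,v,X[v,u].round(1))
# block top
R=np.zeros(d.shape,bool);R[160:240,265:340]=1
m=R&(abs(X[...,2]-40)<5); q=X[m][:,:2].astype(np.float32); print("block",m.sum(),cv2.minAreaRect(q))
m=R&(X[...,2]>115); print("heads",m.sum())
n,l,s,ce=cv2.connectedComponentsWithStats(m.astype(np.uint8))
for i in range(1,n): print(s[i],X[l==i].mean(0).round(1),X[l==i][:,:2].min(0).round(1),X[l==i][:,:2].max(0).round(1),np.percentile(X[l==i][:,2],[5,50,80,95]).round(1))
R[:]=0;R[235:290,335:405]=1
m=R&(abs(X[...,2]-42)<5); q=X[m][:,:2].astype(np.float32); print("box",m.sum(),cv2.minAreaRect(q))
E
```

```text
top depth [  0.         178.83889008 285.515625  ]
bench z [array([393. , 118.3,   3.9]), array([ 377.9, -292.3,    1.4]), array([ 512.6, -450.9,   -1.8])]
287 174 [552.3  88.2 114. ]
302 187 [556.3  17.1  96.4]
315 200 [531.7 -73.5 116.4]
290 205 [506.7  30.4  34.1]
330 225 [ 560.7 -112.5   -1.6]
block 756 ((625.980712890625, 2.894805908203125), (251.13320922851562, 246.493408203125), 82.86593627929688)
heads 127
[283 167   8   8  40] [551.5  88.6 131.7] [540.2  77.4] [563.9  99.9] [118.6 133.1 135.  137. ]
[296 180   8   8  42] [541.8   8.8 131.8] [530.8  -3.7] [554.5  21. ] [119.6 133.4 134.6 136.6]
[311 193   8   8  45] [533.4 -69.9 131. ] [522.7 -81.1] [545.2 -56.7] [119.8 131.7 133.6 135. ]
box 328 ((527.8783569335938, -315.0981750488281), (77.85108947753906, 140.04901123046875), 16.042787551879883)
```

View pics/crop0.png

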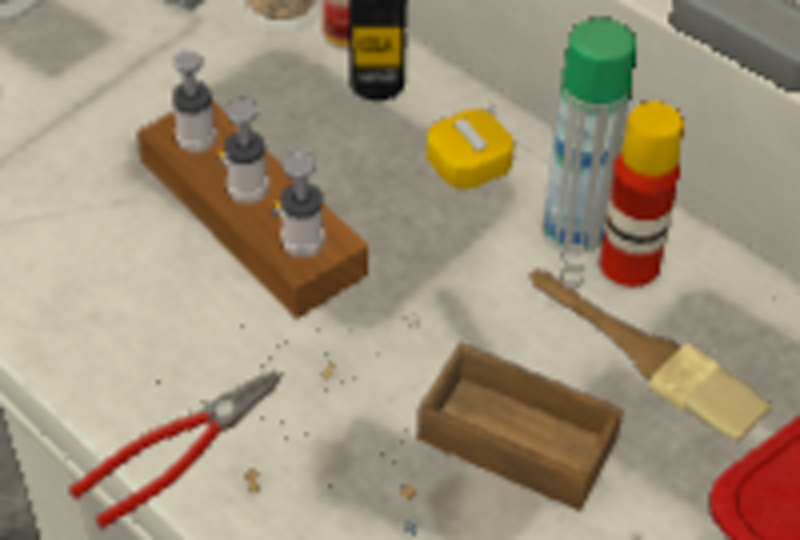

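The scene crop shows the three heads at roughly (287,170), (300,184) and (315,197), the block below them, the box at (370,260), and boss nipples pointing along the block. Next: a finer fit, and the move to cylinder 1.

```bash
cat >> h.py <<'E'
from scipy.spatial.transform import Rotation as Ro
def cur():
    s=r.sense(); return s, Ro.from_euler('xyz',s['tcp_rot'],degrees=True).as_matrix()
def plan(p,ang=None):
    """shift(cm, tool axes) & rotvec(deg) to TCP p, tool down, jaws z along ang (mod 180)"""
    s,R=cur(); sh=R.T@(np.array(p)-s['tool_pos'])/10; rv=np.zeros(3)
    if ang is not None:
        best=None
        for a in(ang,ang+180):
            a=np.radians(a); z=np.array([np.cos(a),np.sin(a),0]); x=np.array([0,0,-1.]); G=np.stack([x,np.cross(z,x),z],1)
            v=Ro.from_matrix(R.T@G).as_rotvec(degrees=True)
            if best is None or np.linalg.norm(v)<np.linalg.norm(best): best=v
        rv=best
    print("t",s['time'],"tcp",s['tool_pos'].round(1),"F",s['ft_force'].round(1),"gap",round(s['finger_gap'],1),"j6",s['joint_pos'][5].round(1))
    print("shift cm",sh.round(3),"rot",rv.round(2))
E
python3 - <<'E'
from h import *
d=np.load("scene0.npy"); X=cloud(d)
s,R=cur(); print(R.round(2).tolist())
R0=np.zeros(d.shape,bool);R0[160:240,265:340]=1
m=R0&(abs(X[...,2]-40)<4)&(abs(X[...,0]-543)<90)&(abs(X[...,1])<160)
n,l,st,ce=cv2.connectedComponentsWithStats(m.astype(np.uint8))
for i in range(1,n):
    if st[i][4]>30: print(st[i],cv2.minAreaRect(X[l==i][:,:2].astype(np.float32)))
# big-component hull
q=X[m][:,:2]; 
for nm,pts in(("block",q),):
  e=np.linalg.eigh(np.cov(q.T))[1][:,1]; print("pca",np.degrees(np.arctan2(e[1],e[0])), q.mean(0))
m=R0&(X[...,2]>128)
n,l,st,ce=cv2.connectedComponentsWithStats(m.astype(np.uint8))
for i in range(1,n): 
    q=X[l==i]; print("head",len(q),cv2.minEnclosingCircle(q[:,:2].astype(np.float32)),q.mean(0).round(1))
# tall stuff near
m=(X[...,2]>60)&(X[...,0]>300)&(X[...,0]<760)&(abs(X[...,1]+50)<350)
n,l,st,ce=cv2.connectedComponentsWithStats(m.astype(np.uint8))
for i in range(1,n):
    if st[i][4]>15:
        q=X[l==i]; print(st[i][:4],q.min(0).round(),q.max(0).round())
plan([552,88.7,150],-6.5)
E
```

```text
[[-0.0, -0.96, 0.28], [-0.0, 0.28, 0.96], [-1.0, 0.0, -0.0]]
[274 180  58  47 682] ((543.4016723632812, 9.928535461425781), (244.74160766601562, 80.14408111572266), 83.22605895996094)
pca 86.59822971087925 [532.66542776  -5.33918691]
head 35 ((552.73876953125, 90.13621520996094), 12.818464279174805) [551.7  89.  133.5]
head 36 ((542.9852905273438, 9.257676124572754), 13.277685165405273) [542.2   9.3 133.6]
head 41 ((534.9479370117188, -68.78960418701172), 13.430341720581055) [533.6 -69.6 132.2]
[297 119  20  34] [717. 153.  61.] [760. 239. 175.]
[320 120   7  37] [750. 103.  61.] [760. 137. 217.]
[277 126  21  21] [677. 255.  61.] [760. 300. 111.]
[327 131  14  39] [710.  13.  60.] [759.  73. 211.]
[377 159  34  57] [ 704. -293.   60.] [ 758. -182.  230.]
[283 167  10  21] [535.  69.  60.] [569. 105. 139.]
[295 180  11  21] [526.  -8.  61.] [560.  44. 137.]
[309 193  12  22] [517. -87.  60.] [552. -36. 137.]
t 0.1 tcp [170.1 574.9 230.4] F [-0.8 -0.1 -0. ] gap 85.4 j6 -4.9
shift cm [  8.088 -50.422 -35.762] rot [ 8.001e+01 -8.000e-02  6.000e-02]
```

Request:
{"api": "servo_tool", "payload": {"commands": [[[255,3,-50.4,-35.8,80,0,0],[255,3,-50.4,-35.8,80,0,0],[255,3,-50.4,-35.8,80,0,0],[255,3,-50.4,-35.8,80,0,0],[255,3,-50.4,-35.8,80,0,0],[255,3,-50.4,-35.8,80,0,0],[255,3,-50.4,-35.8,80,0,0],[255,3,-50.4,-35.8,80,0,0]]]}}

```text
time: 0.9
tool_pos: [417.6, 259.2, 211.6]
tcp_rot: [169.6, 90.0, 174.0]
ft_force: [1.0, 0.4, -0.1]
finger_gap: 0.4
```

Run:
```python
from h import *
plan([552.4,89.4,200],-6.6)
```

```text
t 0.9 tcp [417.6 259.2 211.6] F [ 1.   0.4 -0.1] gap 0.4 j6 21.4
shift cm [  1.159 -17.966  12.136] rot [ 1.101e+01 -1.000e-02 -0.000e+00]
```

Request:
{"api": "servo_tool", "payload": {"commands": [[[255,3,-18,12.1,11,0,0],[255,3,-18,12.1,11,0,0],[255,3,-18,12.1,11,0,0],[255,3,-18,12.1,11,0,0],[255,3,-18,12.1,11,0,0],[255,3,-18,12.1,11,0,0],[255,3,-18,12.1,11,0,0]]]}}

```text
time: 1.6
tool_pos: [551.9, 92.0, 181.4]
tcp_rot: [167.9, 89.9, 161.7]
ft_force: [-0.7, 0.3, 0.0]
finger_gap: -0.0
```

Run:
```python
from h import *
plan([552.4,89.4,142],-6.6)
```

```text
t 1.6 tcp [551.9  92.  181.4] F [-0.7  0.3  0. ] gap -0.0 j6 10.5
shift cm [ 3.943 -0.257  0.087] rot [ 0.31 -0.09 -0.02]
```

Request:
{"api": "servo_tool", "payload": {"commands": [[[255,3.9,-0.25,0.05,0,0,0],[255,3.9,-0.25,0.05,0,0,0],[255,3.9,-0.25,0.05,0,0,0]]]}}

```text
time: 1.9
tool_pos: [551.1, 90.4, 142.6]
tcp_rot: [-175.9, 89.8, 177.9]
ft_force: [0.4, 0.0, 0.7]
finger_gap: 0.0
```

Run:
```python
from h import *
p,d=r.snapshot("scene"); cv2.imwrite("pics/s1.png",cv2.resize(p[130:230,240:360,::-1],(720,600),interpolation=cv2.INTER_CUBIC))
plan([552.4,89.4,142],-6.6)
```

```text
t 1.95 tcp [552.3  90.3 143.9] F [ 0.1 -0.2 -0.1] gap 0.4 j6 10.2
shift cm [ 0.192 -0.092  0.021] rot [ 0.44 -0.   -0.01]
```

View pics/s1.png

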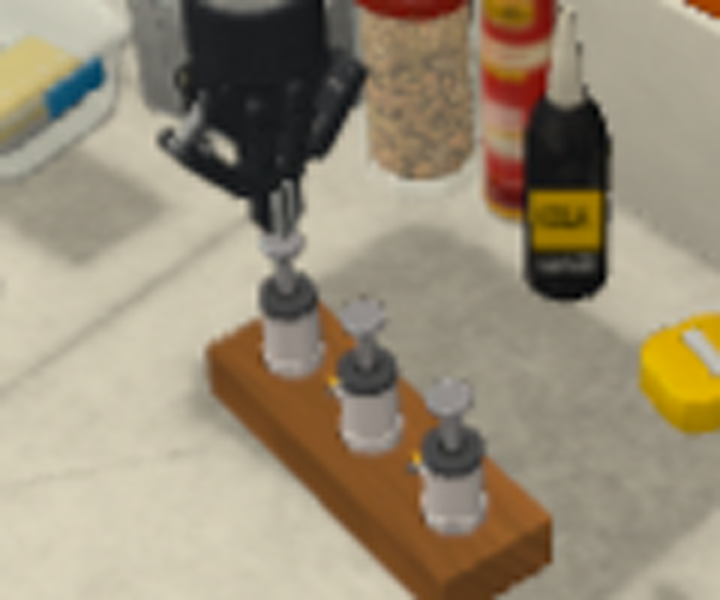

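The closed tips are centred over the first head, at crop (283,240). I'll start the press gently.

Request:
{"api": "servo_tool", "payload": {"commands": [[[255,0.3,-0.1,0,0.4,0,0],[255,0.5,-0.1,0,0.4,0,0],[255,0.7,-0.1,0,0.4,0,0],[255,0.9,-0.1,0,0.4,0,0],[255,1.05,-0.1,0,0.4,0,0],[255,1.2,-0.1,0,0.4,0,0]]]}}

```text
time: 2.55
tool_pos: [552.9, 88.1, 131.3]
tcp_rot: [13.0, 90.0, 6.3]
ft_force: [-0.3, -0.1, 3.6]
finger_gap: -0.3
```

Request:
{"api": "servo_tool", "payload": {"commands": [[[255,0.15,0,0,0,0,0],[255,0.3,0,0,0,0,0],[255,0.4,0,0,0,0,0]]]}}

```text
time: 2.85
tool_pos: [552.7, 88.1, 126.9]
tcp_rot: [7.0, 90.0, 0.3]
ft_force: [-0.9, 0.9, 4.2]
finger_gap: -0.2
```

Request:
{"api": "servo_tool", "payload": {"commands": [[[255,0.15,0,0,0,0,0],[255,0.3,0,0,0,0,0],[255,0.4,0,0,0,0,0]]]}}

```text
time: 3.15
tool_pos: [552.6, 88.1, 122.8]
tcp_rot: [-12.6, 90.0, -19.2]
ft_force: [0.3, -0.3, 3.4]
finger_gap: 0.3
```

Request:
{"api": "servo_tool", "payload": {"commands": [[[255,0.15,0,0,0,0,0],[255,0.3,0,0,0,0,0],[255,0.4,0,0,0,0,0]]]}}

```text
time: 3.45
tool_pos: [552.6, 88.1, 118.8]
tcp_rot: [6.9, 90.0, 0.3]
ft_force: [0.0, -0.2, 4.1]
finger_gap: -0.1
```

Request:
{"api": "servo_tool", "payload": {"commands": [[[255,0.15,0,0,0,0,0],[255,0.3,0,0,0,0,0],[255,0.4,0,0,0,0,0]]]}}

```text
time: 3.75
tool_pos: [552.9, 88.2, 115.4]
tcp_rot: [8.4, 90.0, 1.8]
ft_force: [-1.9, -0.1, 9.9]
finger_gap: 0.1
```

Request:
{"api": "servo_tool", "payload": {"commands": [[[255,0.1,0,0,0,0,0],[255,0.15,0,0,0,0,0]]]}}

```text
time: 3.95
tool_pos: [553.4, 88.2, 114.8]
tcp_rot: [9.0, 89.9, 2.3]
ft_force: [-2.3, 0.4, 12.6]
finger_gap: 0.0
```

Resistance was steady at about 4 N, then climbed to 12.6 N within about 2–3 mm (stroke about 19 mm). That's binding, so I'm stopping here and backing off.

Request:
{"api": "servo_tool", "payload": {"commands": [[[255,-1.5,0,0,0,0,0],[255,-3.5,0,0,0,0,0],[255,-3.5,0,0,0,0,0]]]}}

```text
time: 4.25
tool_pos: [554.2, 88.3, 151.6]
tcp_rot: [11.1, 89.8, 4.5]
ft_force: [1.4, 0.1, 0.7]
finger_gap: 0.5
```

Run:
```python
from h import *
plan([542.9,9.3,142],-6.6)
```

```text
t 4.25 tcp [554.2  88.3 151.6] F [1.4 0.1 0.7] gap 0.5 j6 10.5
shift cm [ 0.948 -7.979 -0.212] rot [-0.04  0.24 -0.05]
```

Request:
{"api": "servo_tool", "payload": {"commands": [[[255,0,-8,-0.1,0,0.1,0],[255,0,-8,-0.1,0,0.1,0],[255,0.6,-8,-0.1,0,0.1,0],[255,0.6,-8,-0.1,0,0.1,0]]]}}

```text
time: 4.65
tool_pos: [541.3, 8.5, 140.9]
tcp_rot: [176.0, 89.8, 169.2]
ft_force: [0.2, -0.2, -0.8]
finger_gap: -0.1
```

Run:
```python
from h import *
plan([542.9,9.3,136],-6.6)
```

```text
t 4.65 tcp [541.3   8.5 140.9] F [ 0.2 -0.2 -0.8] gap -0.1 j6 2.2
shift cm [0.489 0.1   0.151] rot [-0.15 -0.24 -0.02]
```

Request:
{"api": "servo_tool", "payload": {"commands": [[[255,0.2,0.05,0.1,0,0,0],[255,0.4,0.05,0.1,0,0,0],[255,0.6,0.05,0.1,0,0,0],[255,0.75,0.05,0.1,0,0,0],[255,0.9,0.05,0.1,0,0,0]]]}}

```text
time: 5.15
tool_pos: [543.4, 9.6, 133.2]
tcp_rot: [179.5, 89.9, 172.9]
ft_force: [-0.1, -0.5, -0.3]
finger_gap: 0.1
```

Request:
{"api": "servo_tool", "payload": {"commands": [[[255,0.15,0,0,0,0,0],[255,0.3,0,0,0,0,0],[255,0.4,0,0,0,0,0]]]}}

```text
time: 5.45
tool_pos: [544.4, 9.2, 130.9]
tcp_rot: [11.8, 90.0, 5.1]
ft_force: [-1.3, 0.9, 9.1]
finger_gap: 0.0
```

Request:
{"api": "servo_tool", "payload": {"commands": [[[255,0.15,0,0,0,0,0],[255,0.3,0,0,0,0,0],[255,0.4,0,0,0,0,0]]]}}

```text
time: 5.75
tool_pos: [544.4, 9.2, 127.0]
tcp_rot: [10.4, 89.9, 3.7]
ft_force: [-1.9, 0.2, 8.7]
finger_gap: -0.0
```

Request:
{"api": "servo_tool", "payload": {"commands": [[[255,0.15,0,0,0,0,0],[255,0.3,0,0,0,0,0],[255,0.4,0,0,0,0,0]]]}}

```text
time: 6.05
tool_pos: [544.4, 9.2, 123.0]
tcp_rot: [11.6, 89.9, 5.0]
ft_force: [-1.8, 0.4, 9.3]
finger_gap: -0.3
```

Request:
{"api": "servo_tool", "payload": {"commands": [[[255,0.15,0,0,0,0,0],[255,0.3,0,0,0,0,0],[255,0.4,0,0,0,0,0]]]}}

```text
time: 6.35
tool_pos: [544.4, 9.2, 119.0]
tcp_rot: [11.3, 90.0, 4.7]
ft_force: [-1.5, 0.3, 8.6]
finger_gap: 0.0
```

Request:
{"api": "servo_tool", "payload": {"commands": [[[255,0.15,0,0,0,0,0],[255,0.3,0,0,0,0,0]]]}}

```text
time: 6.55
tool_pos: [544.4, 9.2, 116.1]
tcp_rot: [11.5, 89.9, 4.8]
ft_force: [-1.8, 0.1, 8.4]
finger_gap: -0.4
```

Request:
{"api": "servo_tool", "payload": {"commands": [[[255,0.15,0,0,0,0,0],[255,0.3,0,0,0,0,0]]]}}

```text
time: 6.75
tool_pos: [544.4, 9.2, 113.0]
tcp_rot: [12.4, 90.0, 5.8]
ft_force: [-1.9, 0.7, 8.5]
finger_gap: -0.0
```

Request:
{"api": "servo_tool", "payload": {"commands": [[[255,0.15,0,0,0,0,0],[255,0.3,0,0,0,0,0]]]}}

```text
time: 6.95
tool_pos: [544.4, 9.2, 110.0]
tcp_rot: [12.2, 89.9, 5.6]
ft_force: [-2.3, 0.9, 8.8]
finger_gap: -0.3
```

Request:
{"api": "servo_tool", "payload": {"commands": [[[255,0.15,0,0,0,0,0],[255,0.3,0,0,0,0,0]]]}}

```text
time: 7.15
tool_pos: [544.4, 9.2, 107.0]
tcp_rot: [11.5, 90.0, 4.9]
ft_force: [-1.7, -0.1, 7.5]
finger_gap: -0.1
```

Request:
{"api": "servo_tool", "payload": {"commands": [[[255,0.15,0,0,0,0,0],[255,0.3,0,0,0,0,0],[255,0.4,0,0,0,0,0],[255,0.5,0,0,0,0,0]]]}}

```text
time: 7.55
tool_pos: [544.3, 9.2, 101.9]
tcp_rot: [16.8, 90.0, 10.2]
ft_force: [-2.3, 0.6, 8.2]
finger_gap: 0.1
```

Request:
{"api": "servo_tool", "payload": {"commands": [[[255,0.1,0,0,0,0,0],[255,0.15,0,0,0,0,0]]]}}

```text
time: 7.75
tool_pos: [544.3, 9.2, 100.4]
tcp_rot: [18.9, 90.0, 12.3]
ft_force: [-2.5, 0.8, 8.2]
finger_gap: -0.2
```

Request:
{"api": "servo_tool", "payload": {"commands": [[[255,0.1,0,0,0,0,0],[255,0.1,0,0,0,0,0]]]}}

```text
time: 7.95
tool_pos: [544.5, 9.2, 99.7]
tcp_rot: [9.4, 89.9, 2.8]
ft_force: [-1.9, 0.9, 9.9]
finger_gap: 0.3
```

Request:
{"api": "servo_tool", "payload": {"commands": [[[255,0.05,0,0,0,0,0],[255,0.1,0,0,0,0,0]]]}}

```text
time: 8.15
tool_pos: [545.0, 9.1, 99.5]
tcp_rot: [5.8, 89.9, -0.8]
ft_force: [-3.0, -0.4, 14.5]
finger_gap: 0.1
```

On the rubber stop at z≈100 with an even 8–9 N all the way, so this one is good. Next, the third.

Request:
{"api": "servo_tool", "payload": {"commands": [[[255,-2,0,0,0,0,0],[255,-4.5,0,0,0,0,0],[255,-4.5,0,0,0,0,0],[255,-4.5,-8,-0.2,0,0,0],[255,-4.5,-8,-0.2,0,0,0],[255,-4.2,-8,-0.2,0,0,0],[255,-4.2,-8,-0.2,0,0,0]]]}}

```text
time: 8.85
tool_pos: [531.6, -70.4, 138.0]
tcp_rot: [170.6, 89.8, 163.9]
ft_force: [-0.6, -0.1, -0.3]
finger_gap: 0.1
```

Run:
```python
from h import *
plan([534,-69.3,136],-6.6)
```

```text
t 8.85 tcp [531.6 -70.4 138. ] F [-0.6 -0.1 -0.3] gap 0.1 j6 -6.3
shift cm [0.198 0.135 0.23 ] rot [-0.15 -0.17 -0.03]
```

Request:
{"api": "servo_tool", "payload": {"commands": [[[255,0.1,0.1,0.2,0,0,0],[255,0.3,0.1,0.2,0,0,0],[255,0.5,0.1,0.2,0,0,0],[255,0.65,0.1,0.2,0,0,0],[255,0.8,0.1,0.2,0,0,0]]]}}

```text
time: 9.35
tool_pos: [534.6, -69.0, 131.3]
tcp_rot: [-178.6, 89.9, 174.8]
ft_force: [-0.5, 0.6, 6.4]
finger_gap: 0.4
```

Request:
{"api": "servo_tool", "payload": {"commands": [[[255,0.15,0,0,0,0,0],[255,0.3,0,0,0,0,0],[255,0.4,0,0,0,0,0]]]}}

```text
time: 9.65
tool_pos: [534.8, -69.2, 127.7]
tcp_rot: [178.9, 90.0, 172.2]
ft_force: [-1.5, 0.2, 5.8]
finger_gap: -0.1
```

Request:
{"api": "servo_tool", "payload": {"commands": [[[255,0.15,0,0,0,0,0],[255,0.3,0,0,0,0,0],[255,0.4,0,0,0,0,0]]]}}

```text
time: 9.95
tool_pos: [534.8, -69.2, 123.8]
tcp_rot: [174.9, 90.0, 168.3]
ft_force: [-1.7, 0.8, 5.5]
finger_gap: 0.3
```

Request:
{"api": "servo_tool", "payload": {"commands": [[[255,0.15,0,0,0,0,0],[255,0.3,0,0,0,0,0],[255,0.4,0,0,0,0,0]]]}}

```text
time: 10.25
tool_pos: [534.8, -69.2, 119.7]
tcp_rot: [170.5, 90.0, 163.9]
ft_force: [-1.7, 1.4, 4.7]
finger_gap: 0.4
```

Request:
{"api": "servo_tool", "payload": {"commands": [[[255,0.15,0,0,0,0,0],[255,0.3,0,0,0,0,0],[255,0.4,0,0,0,0,0]]]}}

```text
time: 10.55
tool_pos: [534.8, -69.2, 115.7]
tcp_rot: [165.7, 90.0, 159.1]
ft_force: [-1.3, 1.3, 5.4]
finger_gap: 0.1
```

Request:
{"api": "servo_tool", "payload": {"commands": [[[255,0.15,0,0,0,0,0],[255,0.3,0,0,0,0,0]]]}}

```text
time: 10.75
tool_pos: [534.8, -69.2, 112.8]
tcp_rot: [168.6, 90.0, 162.0]
ft_force: [-0.8, 0.1, 6.5]
finger_gap: -0.0
```

Request:
{"api": "servo_tool", "payload": {"commands": [[[255,0.15,0,0,0,0,0],[255,0.3,0,0,0,0,0]]]}}

```text
time: 10.95
tool_pos: [534.8, -69.2, 109.8]
tcp_rot: [167.8, 90.0, 161.2]
ft_force: [-1.8, 1.1, 5.5]
finger_gap: -0.4
```

Request:
{"api": "servo_tool", "payload": {"commands": [[[255,0.15,0,0,0,0,0],[255,0.3,0,0,0,0,0],[255,0.4,0,0,0,0,0]]]}}

```text
time: 11.25
tool_pos: [534.7, -69.1, 105.7]
tcp_rot: [169.7, 90.0, 163.0]
ft_force: [-1.1, 1.2, 5.3]
finger_gap: -0.2
```

Request:
{"api": "servo_tool", "payload": {"commands": [[[255,0.15,0,0,0,0,0],[255,0.3,0,0,0,0,0]]]}}

```text
time: 11.45
tool_pos: [534.8, -69.1, 102.8]
tcp_rot: [166.7, 90.0, 160.1]
ft_force: [-1.0, 0.2, 4.8]
finger_gap: 0.1
```

Request:
{"api": "servo_tool", "payload": {"commands": [[[255,0.1,0,0,0,0,0],[255,0.2,0,0,0,0,0]]]}}

```text
time: 11.65
tool_pos: [534.8, -69.1, 100.8]
tcp_rot: [161.3, 90.0, 154.6]
ft_force: [-1.4, 1.3, 5.4]
finger_gap: -0.2
```

Request:
{"api": "servo_tool", "payload": {"commands": [[[255,0.05,0,0,0,0,0],[255,0.1,0,0,0,0,0]]]}}

```text
time: 11.85
tool_pos: [534.8, -69.1, 99.9]
tcp_rot: [158.9, 90.0, 152.3]
ft_force: [-1.3, 1.2, 7.7]
finger_gap: -0.1
```

Request:
{"api": "servo_tool", "payload": {"commands": [[[255,0.05,0,0,0,0,0],[255,0.1,0,0,0,0,0]]]}}

```text
time: 12.05
tool_pos: [535.3, -69.2, 99.5]
tcp_rot: [-1.6, 90.0, -8.3]
ft_force: [-1.9, 1.0, 12.7]
finger_gap: 0.2
```

Third: 5 N even to the stop. Now to grasp the first (binding) cylinder.

Request:
{"api": "servo_tool", "payload": {"commands": [[[255,-3,0,0,0,0,0],[255,-8,0,0,0,0,0],[0,-8,0,0,0,0,0],[0,-8,16,0,0,0,0],[0,-8,16,0,0,0,0],[0,-8,16,0,0,0,0],[0,-8,16,0,0,0,0],[0,-8,16,0,0,0,0]]]}}

```text
time: 12.85
tool_pos: [552.7, 91.4, 177.7]
tcp_rot: [-179.7, 89.9, 173.9]
ft_force: [-0.3, -0.7, -0.9]
finger_gap: 84.6
```

Run:
```python
from h import *
plan([552.4,89.3,56],-6.6)
```

```text
t 12.85 tcp [552.7  91.4 177.7] F [-0.3 -0.7 -0.9] gap 84.6 j6 10.6
shift cm [ 1.2175e+01 -2.1500e-01  1.0000e-02] rot [ 0.16 -0.1   0.  ]
```

Request:
{"api": "servo_tool", "payload": {"commands": [[[0,4,-0.15,0,0,0,0],[0,7,-0.15,0,0,0,0],[0,7,-0.15,0,0,0,0]]]}}

```text
time: 13.15
tool_pos: [548.7, 86.2, 102.8]
tcp_rot: [-168.1, 89.4, -174.8]
ft_force: [-1.1, -0.1, -0.2]
finger_gap: 85.3
```

Run:
```python
from h import *
p,d=r.snapshot("scene"); cv2.imwrite("pics/s2.png",cv2.resize(p[130:230,240:360,::-1],(720,600),interpolation=cv2.INTER_CUBIC))
plan([552.4,89.3,56],-6.6)
```

```text
t 13.2 tcp [550.4  86.5 105.6] F [ 0.1 -0.8  0.2] gap 85.2 j6 10.4
shift cm [4.962 0.31  0.199] rot [-0.13 -0.4   0.08]
```

View pics/s2.png

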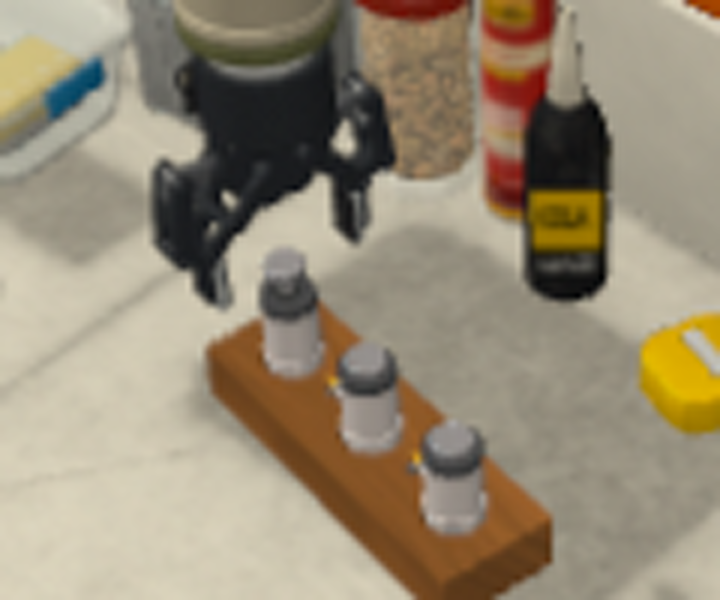

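Crop: two heads are home at (367,350) and (453,435), the first is part-way in at (284,262), and the open fingers straddle it. Descending and gripping.

Request:
{"api": "servo_tool", "payload": {"commands": [[[0,2.5,0.25,0.15,0,0,0],[0,5,0.25,0.15,0,0,0],[0,5.3,0.25,0.15,0,0,0],[0,5.3,0.25,0.15,0,0,0],[0,5.3,0.25,0.15,0,0,0]]]}}

```text
time: 13.7
tool_pos: [555.8, 90.2, 57.3]
tcp_rot: [21.0, 89.9, 14.3]
ft_force: [-0.3, 0.5, 1.0]
finger_gap: 85.6
```

Run:
```python
from h import *
plan([552.6,89.3,51],-6.6)
```

```text
t 13.7 tcp [555.8  90.2  57.3] F [-0.3  0.5  1. ] gap 85.6 j6 10.7
shift cm [ 0.63  -0.127 -0.309] rot [-0.07  0.08 -0.03]
```

Request:
{"api": "servo_tool", "payload": {"commands": [[[0,0.5,-0.05,-0.15,0,0,0],[0,0.5,-0.05,-0.15,0,0,0],[0,0.5,-0.05,-0.15,0,0,0]]]}}

```text
time: 14.0
tool_pos: [552.7, 90.2, 50.3]
tcp_rot: [177.6, 89.9, 171.0]
ft_force: [-0.9, 0.3, -0.2]
finger_gap: 85.7
```

Run:
```python
from h import *
plan([552.6,89.3,51],-6.6)
```

```text
t 14.0 tcp [552.7  90.2  50.3] F [-0.9  0.3 -0.2] gap 85.7 j6 10.6
shift cm [-0.074 -0.089 -0.001] rot [-0.04 -0.08 -0.  ]
```

Request:
{"api": "servo_tool", "payload": {"commands": [[[120,0,-0.08,0,0,0,0],[180,0,-0.08,0,0,0,0],[255,0,-0.08,0,0,0,0],[255,0,-0.08,0,0,0,0],[255,0,-0.08,0,0,0,0],[255,0,-0.08,0,0,0,0]]], "force": 50}}

```text
time: 14.6
tool_pos: [552.6, 89.4, 50.2]
tcp_rot: [179.0, 89.9, 172.4]
ft_force: [-1.5, -0.2, 4.1]
finger_gap: 33.0
```

Request:
{"api": "servo_tool", "payload": {"commands": [[[255,-0.5,0,0,0,0,0],[255,-1.5,0,0,0,0,0],[255,-3,0,0,0,0,0],[255,-5,0,0,0,0,0],[255,-8,0,0,0,0,0],[255,-11,0,0,0,0,0],[255,-12,0,0,0,0,0],[255,-12,0,0,0,0,0]]]}}

```text
time: 15.4
tool_pos: [554.3, 89.5, 172.7]
tcp_rot: [16.4, 89.8, 9.8]
ft_force: [-0.2, -0.7, -4.5]
finger_gap: 33.1
```

Run:
```python
from h import *
p,d=r.snapshot("scene"); cv2.imwrite("pics/s3.png",cv2.resize(p[110:290,240:440,::-1],(660,594),interpolation=cv2.INTER_CUBIC))
plan([527.9,-315.1,172],16)
```

```text
t 15.45 tcp [553.1  89.4 170.4] F [ 0.3 -0.1 -4.8] gap 33.1 j6 10.6
shift cm [ -0.171 -40.465   2.178] rot [-2.264e+01 -2.000e-02 -2.000e-02]
```

View pics/s3.png

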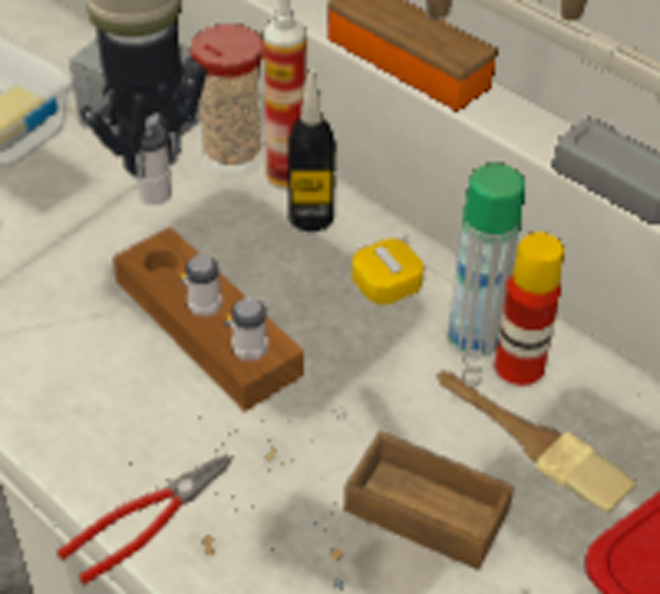

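The cylinder is held upright at (155,170) and its pocket is empty. The box is at (430,498). Carrying it over.

Request:
{"api": "servo_tool", "payload": {"commands": [[[255,0,-2,0.1,-2,0,0],[255,0,-6,0.3,-6,0,0],[255,0,-10,0.5,-10,0,0],[255,0,-14,0.7,-14,0,0],[255,0,-18,1,-18,0,0],[255,0,-22,1.2,-22,0,0],[255,0,-26,1.4,-22.6,0,0],[255,0,-30,1.6,-22.6,0,0]]]}}

```text
time: 16.25
tool_pos: [532.2, -211.4, 167.1]
tcp_rot: [142.7, 89.7, 158.7]
ft_force: [1.8, -0.1, -3.5]
finger_gap: 33.0
```

Run:
```python
from h import *
plan([527.9,-315.1,172],16)
```

```text
t 16.25 tcp [ 532.2 -211.4  167.1] F [ 1.8 -0.1 -3.5] gap 33.0 j6 -42.8
shift cm [-0.505 -9.844 -3.273] rot [-0.02 -0.26 -0.2 ]
```

Request:
{"api": "servo_tool", "payload": {"commands": [[[255,0,-4,-1.2,0,0,0],[255,0,-8,-2.6,0,0,0],[255,0,-9.8,-3.2,0,0,0],[255,0,-9.8,-3.2,0,0,0],[255,0,-9.8,-3.2,0,0,0]]]}}

```text
time: 16.75
tool_pos: [529.2, -312.7, 167.7]
tcp_rot: [132.1, 89.7, 148.0]
ft_force: [0.5, 0.6, -4.6]
finger_gap: 33.0
```

Run:
```python
from h import *
p,d=r.snapshot("scene"); cv2.imwrite("pics/s4.png",cv2.resize(p[180:290,310:430,::-1],(648,594),interpolation=cv2.INTER_CUBIC))
plan([527.9,-315.1,46],16)
```

```text
t 16.8 tcp [ 529.5 -312.2  168.2] F [-0.4  0.5 -4.1] gap 33.3 j6 -51.3
shift cm [12.217 -0.274 -0.201] rot [-0.03 -0.17 -0.19]
```

View pics/s4.png

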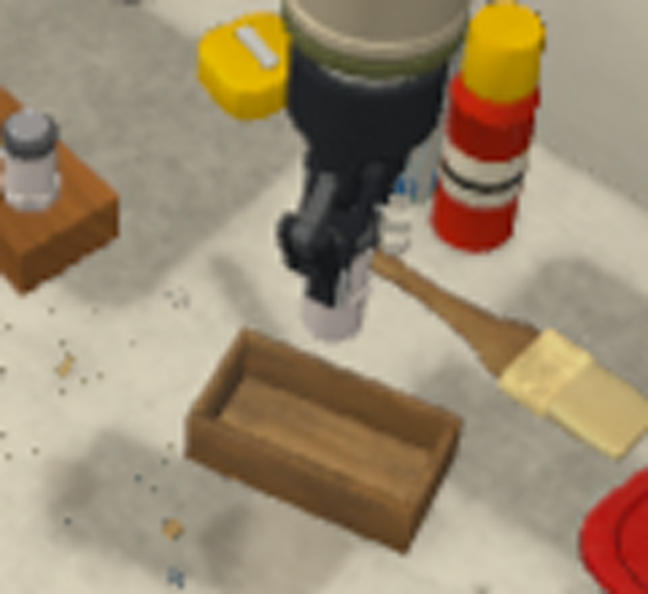

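Request:
{"api": "servo_tool", "payload": {"commands": [[[255,2,-0.2,-0.15,0,0,0],[255,5,-0.2,-0.15,0,0,0],[255,8,-0.2,-0.15,0,0,0],[255,10,-0.2,-0.15,0,0,0],[255,10.5,-0.2,-0.15,0,0,0],[255,10.5,-0.2,-0.15,0,0,0],[255,10.5,-0.2,-0.15,0,0,0]]]}}

```text
time: 17.5
tool_pos: [530.0, -315.7, 66.4]
tcp_rot: [-113.1, 90.0, -97.1]
ft_force: [-0.6, 0.0, -4.6]
finger_gap: 32.5
```

Run:
```python
from h import *
p,d=r.snapshot("scene"); cv2.imwrite("pics/s5.png",cv2.resize(p[180:290,310:430,::-1],(648,594),interpolation=cv2.INTER_CUBIC))
plan([527.9,-315.1,45],16)
```

```text
t 17.55 tcp [ 530.3 -316.2   66.8] F [-0.2 -0.2 -4.3] gap 33.1 j6 -51.5
shift cm [ 2.185  0.172 -0.204] rot [-0.01  0.02  0.09]
```

View pics/s5.png

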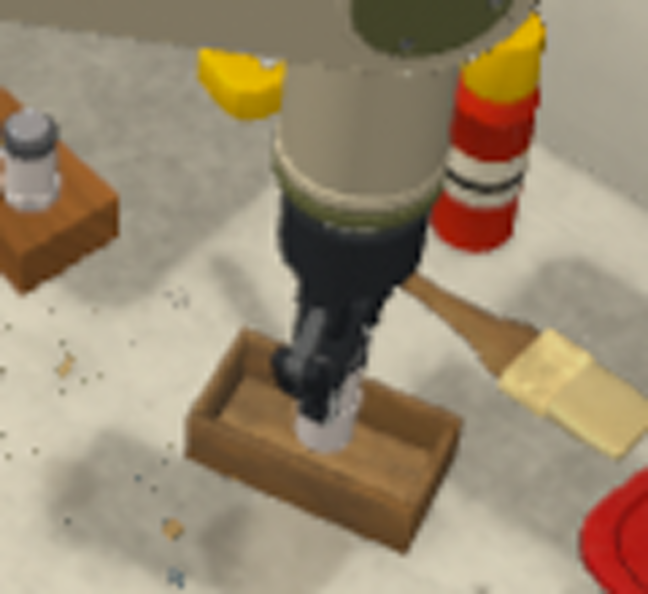

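The cylinder bottom at (325,435) is inside the box, clear of the walls. Lowering the rest of the way gently.

Request:
{"api": "servo_tool", "payload": {"commands": [[[255,0.6,0.1,-0.15,0,0,0],[255,1.2,0.1,-0.15,0,0,0],[255,1.7,0.1,-0.15,0,0,0],[255,2,0.1,-0.15,0,0,0],[255,2,0.1,-0.15,0,0,0],[255,2,0.1,-0.15,0,0,0]]]}}

```text
time: 18.15
tool_pos: [527.2, -315.3, 44.7]
tcp_rot: [154.1, 89.9, 170.1]
ft_force: [-0.2, 0.1, -3.5]
finger_gap: 32.8
```

Run:
```python
from h import *
plan([527.9,-315.1,44],16)
```

```text
t 18.15 tcp [ 527.2 -315.3   44.7] F [-0.2  0.1 -3.5] gap 32.8 j6 -51.6
shift cm [ 0.07  -0.001  0.073] rot [-0.05 -0.1  -0.05]
```

Request:
{"api": "servo_tool", "payload": {"commands": [[[255,0.1,0,0,0,0,0],[255,0.15,0,0,0,0,0]]]}}

```text
time: 18.35
tool_pos: [527.4, -315.4, 43.5]
tcp_rot: [166.1, 89.9, -178.0]
ft_force: [0.2, -0.4, -4.8]
finger_gap: 32.8
```

Request:
{"api": "servo_tool", "payload": {"commands": [[[255,0.1,0,0,0,0,0],[255,0.1,0,0,0,0,0]]]}}

```text
time: 18.55
tool_pos: [527.5, -315.5, 43.2]
tcp_rot: [174.2, 89.9, -169.8]
ft_force: [-1.3, 0.4, 2.9]
finger_gap: 32.7
```

Touched the floor. Releasing, then straight up.

Request:
{"api": "servo_tool", "payload": {"commands": [[[170,0,0,0,0,0,0],[130,0,0,0,0,0,0],[60,0,0,0,0,0,0],[60,0,0,0,0,0,0],[60,-1,0,0,0,0,0],[60,-4,0,0,0,0,0],[60,-8,0,0,0,0,0],[60,-13,0,0,0,0,0]]]}}

```text
time: 19.35
tool_pos: [526.3, -314.5, 172.3]
tcp_rot: [137.5, 89.7, 153.5]
ft_force: [2.0, -0.1, -0.0]
finger_gap: 65.2
```

Request:
{"api": "servo_tool", "payload": {"commands": [[[60,-3,10,0,0,0,0],[60,-3,15,0,0,0,0],[60,-3,15,0,0,0,0],[60,-3,15,0,0,0,0],[60,-3,15,0,0,0,0],[60,-3,15,0,0,0,0]]]}}

```text
time: 19.95
tool_pos: [486.7, -171.9, 203.0]
tcp_rot: [-160.2, 89.9, -144.2]
ft_force: [0.5, 0.2, -0.3]
finger_gap: 65.1
```

Run:
```python
from h import *
p,d=r.snapshot("scene"); cv2.imwrite("pics/s6.png",cv2.resize(p[110:310,200:440,::-1],(720,600),interpolation=cv2.INTER_CUBIC))
X=cloud(d); Y=cloud(np.load("scene0.npy"))
for nm,c0 in(("1box",(528,-315)),("2",(542.8,9.2)),("3",(534,-69.3))):
    m=(np.hypot(X[...,0]-c0[0],X[...,1]-c0[1])<25)&(X[...,2]>(70))
    q=X[m]; print(nm,m.sum(),np.percentile(q[:,2],[50,80,95]).round(1),q[q[:,2]>np.percentile(q[:,2],60)].mean(0).round(1))
plan([527,-315,170],16)
```

```text
1box 142 [ 87.8 109.  111.2] [ 525.9 -315.1  108.2]
2 103 [ 92.3  99.4 102.3] [541.2   9.5  99.2]
3 49 [85.4 92.1 94.9] [522.4 -71.4  92.9]
t 20.0 tcp [ 486.6 -172.1  202.6] F [ 0.2 -0.5 -0. ] gap 65.0 j6 -41.0
shift cm [  3.259 -14.851  -0.026] rot [-0.09 -0.09 -0.01]
```

View pics/s6.png

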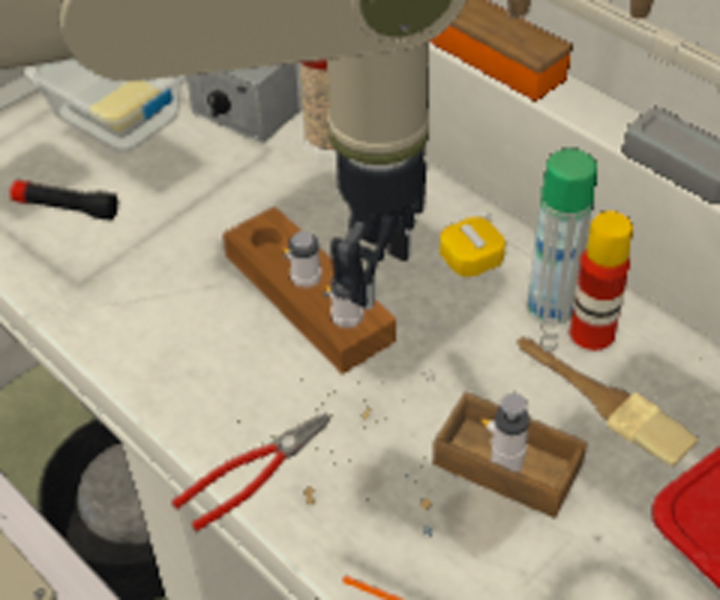

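The box cylinder stands upright at (510,430), with its head at about 109 mm (stroke about 18). The gripper hides the third cylinder, so I'll raise it for a final check.

Request:
{"api": "servo_tool", "payload": {"commands": [[[60,-5,-5,0,0,0,0],[60,-10,-8,0,0,0,0],[60,-14,-8,0,0,0,0],[60,-14,-8,0,0,0,0],[60,-14,-8,0,0,0,0],[60,-14,-8,0,0,0,0]]]}}

```text
time: 20.6
tool_pos: [508.4, -249.1, 341.4]
tcp_rot: [148.5, 89.8, 164.3]
ft_force: [-0.3, 0.1, -0.3]
finger_gap: 64.8
```

Run:
```python
from h import *
p,d=r.snapshot("scene"); cv2.imwrite("pics/s7.png",cv2.resize(p[110:310,200:440,::-1],(720,600),interpolation=cv2.INTER_CUBIC))
X=cloud(d)
for nm,c0 in(("1box",(528,-315)),("2",(542.8,9.2)),("3",(534,-69.3))):
    m=(np.hypot(X[...,0]-c0[0],X[...,1]-c0[1])<25)&(X[...,2]>(70))&(X[...,2]<130)
    q=X[m]; print(nm,m.sum(),np.percentile(q[:,2],[50,80,95]).round(1),q[q[:,2]>np.percentile(q[:,2],60)].mean(0).round(1))
s=r.sense();print(s['time'],s['tool_pos'])
```

```text
1box 143 [ 87.4 109.4 111.2] [ 525.5 -315.3  108.8]
2 104 [ 93.4  99.4 102.1] [541.6   7.6  99.3]
3 112 [ 93.3  99.4 101.9] [532.1 -70.2  99.4]
20.65 [ 508.07335508 -248.49300747  340.42598801]
```

View pics/s7.png

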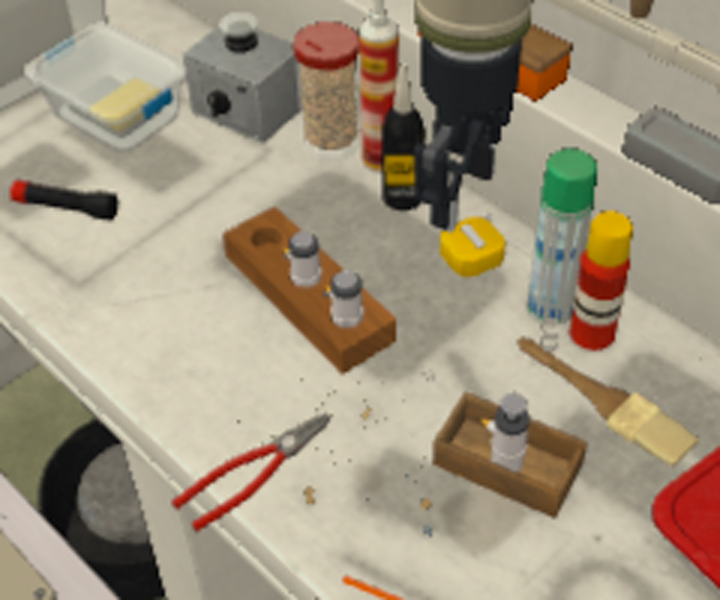

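The block holds two cylinders with heads at about 100 mm, at (304,258) and (346,298). The box holds the third at (510,430), and the bystanders are untouched. Handing in.

```bash
python3 -c "
from bench import r
print(r.hand_in())"
```

```text
the job is handed in; nothing more can be done
None
```

I pressed all three push-rods and handed the job in at about 20.7 s of the 54 s allowed; no verdict was reported.

- **Binding cylinder (left pocket, +y end):** it ran evenly at about 4 N, then climbed to about 12.6 N near 19 mm of stroke. I stopped there and put the cylinder upright in the box. In the last picture its head was about 109 mm above the bench, which means a stroke of about 18 mm.
- **Middle cylinder:** it ran stiffly but evenly at 8–9 N to the rubber stop.
- **Right cylinder:** it ran evenly at 5–6 N to the stop.

In the last picture, the middle and right cylinders stand in the block with their heads at about 100 mm, the home height. The bystanders in that view look unmoved, though I did not measure them; the masking roll and part of the pencil were outside it. The arm was clear of everything. The highest force I read while pressing was about 14.5 N.

The "top" camera showed only uniform grey, so all measurements rest on the "scene" camera and the arm's own readings. No check failed or disagreed.

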